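# Exhaust valve spring check

## Task

Check that the exhaust valve of the bare aluminium cylinder head moves freely: with your fingertips, gently press its copper-coloured cap well down and let it spring all the way back up, then just as gently press the green button on the tally box fully and let it go, to count the head as good. Do not press the steel-coloured intake cap, the caps of the black head or the red button, and leave the heads and everything else lying where they are; nothing is to be picked up.

Things in the scene. Friction and masses are not known exactly. Their poses are not given: they have to be found in the camera images.
- alu_head: Bare aluminium (silver-grey) finned cylinder head, 110 (x) x 90 (y) x 52 mm block, about 0.9 kg, loose and upright in a steel tray, any yaw. Origin: centre of underside. Two round valve caps, 28 mm across, stand on springs at x -12 mm: y +25 copper-coloured (exhaust), y -25 bright steel (intake); tops 88 mm above its underside, its highest part. White spark plug at x +34 mm, 71 mm high.
- alu_head_exhaust_top (a point): Centre of the flat top of the copper-coloured (orange-brown) exhaust valve cap (28 mm across, 10 mm thick) of the bare aluminium head: the spot to press. The intake cap's centre is 50 mm away.
- alu_head_exhaust (a joint): Exhaust valve of the bare aluminium head. Slides straight down into the head: 0 = up (closed), 0.010 = fully pressed (hard stop), in metres; a return spring pushes back with 3 N at the top rising to 8 N at the bottom.
- alu_head_intake_top (a point): Centre of the top of the bright steel intake valve cap of the bare aluminium head; leave alone.
- alu_head_intake (a joint): Intake valve of the bare aluminium head; same travel and spring as the exhaust valve. Leave alone.
- black_head: The black painted cylinder head, of the same shape and size as the bare one, with the same two caps (one copper, one steel), loose in the other tray. Leave alone.
- black_head_exhaust (a joint): Exhaust valve (copper cap) of the black head, same travel and spring; leave alone.
- black_head_intake (a joint): Intake valve (steel cap) of the black head, same travel and spring; leave alone.
- tally: The tally box: a grey box 100 (x) x 130 (y) x 45 mm high, fixed to the bench between the trays. Origin: centre of its underside. Two round push buttons on top, in its frame at x = -14 mm: green at y = +34 mm (left seen from the robot), red at y = -34 mm.
- good_top (a point): Centre of the top of the green button (28 mm across), about 67 mm above the bench.
- good (a joint): Green button: 0 = up, 0.006 m = fully pressed (hard stop); fully down takes 5 N, and it springs back.
- reject (a joint): Red button, as the green one; leave alone.
- tray_a: Stainless steel tray 320 (x) x 220 (y) x 45 mm high, floor and walls 4 mm thick, fixed; holds the bare aluminium head and the bearing. Origin: centre of its underside.
- tray_b: An identical tray with the black head and the piston.
- bearing: Loose steel ring 52 mm across, 18 mm high, in the tray with the bare head; origin at the centre of its underside.
- piston: Loose aluminium piston 50 mm across, 42 mm high, in the tray with the black head; origin at the centre of its underside.
- socket: Small steel wrench socket 26 mm across, 40 mm high, standing on the bench in front of the tally box (robot side).
- wrench: Steel wrench 180 mm long lying on the bench beyond the tally box.
- spray: Blue can with a pale lid, 58 mm across, 160 mm high, standing on the bench beyond the trays.
- barrel: Finned aluminium engine barrel 90 mm across, 72 mm high, standing on the bench beyond the trays.

How it is judged:
By the outcome, as a careful person would: the job done as asked, in the order asked, and still so for the second after the job is handed in, with the robot touching nothing.
It also fails if it takes over 40 s, if anything falls off the work surface, if the arm or the gripper's body presses on something with over 40 N, if the wrist force passes 120 N, or if a joint passes its speed limit or range.

## Robot

A 7-joint arm with a two-finger parallel gripper is mounted at the origin on the work surface. World frame = base frame: x ahead of the robot, y to its left, z up, the work surface at z = 0. Lengths are in mm, angles in rad, forces in N, time in s.
With the tool pointing down it reaches from about 425 to 1025 mm from the base axis. Payload 3.6 kg.
Tool frame: the origin (TCP) lies midway between the tips of the shut fingers; the grasp point (between the pads) lies arm.tcp_to_grasp behind it (arm.tcp_to_grasp is the distance from the TCP to the grasp point, in mm); z points along the fingers, y is the line along which they close (so a half turn about z gives the same grasp; the last joint's range is limited). The gripper opens to 85 mm and grips with 20 to 120 N. Pads are 22 mm wide; open, the fingers measure 114 mm over their backs; the gripper's body (76 mm by 85 mm) begins 54 mm behind the grasp point. The pads swing forward as they close: fully open they stand 13 mm farther back than shut.
Start: joints at [-1.24, 0.591, 0.048, 1.609, -0.033, 0.943, -0.034], TCP at [298.796, 660.568, 231.302] pointing down, gripper open.
Joint ranges: [-2.69, 2.69], [-0.47, 2.24], [-1.27, 1.36], [0.19, 2.51], [-1.53, 4.68], [0.08, 2.07], [-3.09, 3.09]. Speed limits (rad/s): [2.57, 2.57, 3.14, 3.14, 3.14, 3.14, 3.14].

## Interface

Orientations are given as a unit quaternion [x, y, z, w].
In Python, from station import arm gives the robot as it stands.
- The arm moves only by the tool arm_command, never from a script. Its argument "moves" is text: rows parted by semicolons, each of 5 numbers parted by spaces: the shift along the tool's x, y, z in cm, then the turn about the tool's z in degrees, then the finger opening in cm, from 0 to 8.54. A call has 1 to 12 rows; each row is the pose to reach, as a shift and turn from the pose commanded when the call began, along the tool's axes at that moment; what a row does not reach only later rows make up. A row lasts 1/10 s, in which the tool goes at most 50 mm and 8.59 degrees, less where a joint would pass 70% of its speed; a pose out of reach is approached as far as the arm can. A call with a gripper value outside its range is refused whole. The fingers move at their own pace and stop on an object; the grip force is fixed at half the most. Time passes only in rows, so rows that repeat a pose let the fingers close. It gives the time, the measured TCP pose, the force, the opening and the grip force at its end, in the units of the state.
- arm.read_state(): the state, without advancing time (a new reading comes with each control period).
- arm.camera(name): name is "side" or "top"; returns a dict with "pixels" (400x640x3 uint8, red, green, blue), "intrinsics" (3x3 intrinsics, pixels), "origin" and "attitude" of the camera in the world. Camera axes: x right, y down, z forward; pixel columns grow to the right and rows downward; lengths in mm; the calibration is good to about 2 mm. A picture is of the moment at which its call begins. There is no depth.
- arm.sign_off(): hands the job in; it is judged then, once.
The state is a dict: "clock": time; "joints": joint angles; "joint_velocities": joint speeds; "joint_torque": joint torques, N m; "tool_pos": TCP position; "eef_rot": TCP orientation; "wrist_force": force on the tool from outside, world axes, zero at the start; "wrist_torque": the same for the moment, N m; "width": opening from 0.0 (shut) to 1.0 (fully open); "gripper_force": force on a finger pad.
Only numpy, scipy, OpenCV 4.12 (cv2) and the standard library are available. Lean on these libraries where they do the work, as an engineer would, in place of code of your own. Each camera call takes 0.05 s, during which the arm holds its last target. There are 200 camera calls.

## Working session

There is one attempt and no reset: what is moved stays moved. The work goes in short steps, Python scripts to look and compute and a tool call to move; the robot and the scene stay as the last step left them, time stands still between calls to the robot, and variables do not carry over. Pictures are saved under pics/ and viewed, at most 10 in all, crops included, and the job is handed in when it is done.

Besides the shell and the picture viewer there is one more tool, called after ">>>" as name(argument=value, ...) on one line, values as JSON. arm_command: Moves the arm, as the interface text tells. Its arguments: {"type":"object","properties":{"moves":{"type":"string"}},"required":["moves"]}

```bash
mkdir -p pics; python3 - <<'E'
from station import arm
import cv2,numpy as np
for n in ("top","side"):
    c=arm.camera(n); cv2.imwrite(f"pics/{n}0.png",c["pixels"][:,:,::-1])
    print(n,c["intrinsics"],c["origin"],c["attitude"])
s=arm.read_state(); print(s, arm.tcp_to_grasp)
E
```

```text
top [[441.60546847   0.         318.54309458]
 [  0.         441.60546847 203.30092679]
 [  0.           0.           1.        ]] [ 414.41684727  -12.38908815 1062.98749176] [-0.69711411  0.7126446  -0.05627534  0.0547967 ]
side [[362.56899966   0.         319.65143404]
 [  0.         362.56899966 199.15865567]
 [  0.           0.           1.        ]] [255.77972658 569.51545109 588.17220331] [-0.21553446  0.86709489 -0.432648    0.12044522]
{'clock': 0.1, 'joints': array([-1.23947006,  0.5920092 ,  0.0483469 ,  1.60969688, -0.03329021,
        0.9427418 , -0.03366609]), 'joint_velocities': array([-0.00062236, -0.00137846,  0.00079936, -0.00371936,  0.00035469,
        0.00030241, -0.00048522]), 'joint_torque': array([ 4.96351815e-03, -5.49995828e+01,  1.55334357e+00, -1.98824197e+01,
        9.72893526e-03,  3.84960818e-03, -1.74386553e-06]), 'tool_pos': array([298.52387406, 659.85677168, 230.26842471]), 'eef_rot': array([ 2.10777989e-01,  9.77533421e-01, -1.01473723e-03, -1.44624665e-04]), 'wrist_force': array([-0.04238012, -0.21709486,  0.30432997]), 'wrist_torque': array([ 0.00136457, -0.01177618,  0.0419131 ]), 'gripper_force': 0.0, 'width': 1.0011797866924306} 18.700000000000003
```

View pics/top0.png

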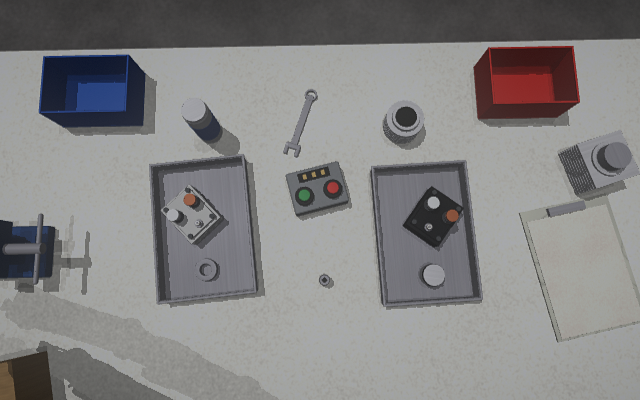

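View pics/side0.png

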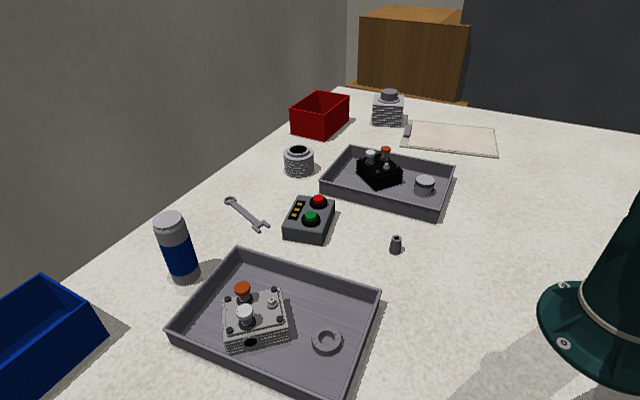

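The top view shows the copper cap at about (190,200), the steel cap at (174,215) and green at (304,195). The side view shows copper at (242,289), steel at (245,313) and green at (311,217).

```bash
cat > h.py <<'E'
from station import arm
import cv2,numpy as np
from scipy.spatial.transform import Rotation as R
def blob(c,kind,near,rad=16):
    p=c["pixels"].astype(int); r,g,b=p[...,0],p[...,1],p[...,2]
    m=(r>1.5*b)&(r>1.3*g)&(r>110) if kind=="cu" else (g>1.4*r)&(g>1.4*b)&(g>60)
    v,u=np.nonzero(m); k=np.hypot(u-near[0],v-near[1])<rad; u,v=u[k],v[k]
    return np.array([(u.min()+u.max())/2,(v.min()+v.max())/2]),np.array([u.mean(),v.mean()]),(u.min(),u.max(),v.min(),v.max()),len(u)
def ray(c,px):
    d=R.from_quat(c["attitude"]).apply(np.linalg.solve(c["intrinsics"],[px[0],px[1],1])); return np.array(c["origin"]),d
def atz(c,px,z):
    o,d=ray(c,px); return o+d*(z-o[2])/d[2]
def proj(c,P):
    q=R.from_quat(c["attitude"]).inv().apply(np.asarray(P)-c["origin"]); q=q@np.array(c["intrinsics"]).T; return q[...,:2]/q[...,2:]
E
python3 - <<'E'
from h import *
t=arm.camera("top"); s=arm.camera("side")
for k,a,b,z in (("cu",(190,200),(242,289),92),("gr",(304,195),(311,217),67)):
    for c,n in((t,a),(s,b)):
        m,cen,bb,N=blob(c,k,n); print(k,m,cen,bb,N,atz(c,m,z),atz(c,cen,z))
for px in ((174,215),): print(atz(t,px,92))
print(atz(s,(245,310),92))
q=arm.read_state()["eef_rot"]; print(R.from_quat(q).as_matrix().round(3))
im=[cv2.resize(c["pixels"][y-40:y+40,x-40:x+40,::-1],(400,400),interpolation=0) for c,x,y in((t,190,205),(s,242,295))]
cv2.imwrite("pics/z.png",np.hstack(im))
E
```

```text
cu [189. 199.] [189.08737864 199.04854369] (np.int64(184), np.int64(194), np.int64(194), np.int64(204)) 103 [584.39596079 272.39042374  92.        ] [584.28184683 272.19307035  92.        ]
cu [241.5 287. ] [241.17763158 286.76973684] (np.int64(234), np.int64(249), np.int64(281), np.int64(293)) 152 [583.55505744 275.22918306  92.        ] [584.3771139  275.08562719  92.        ]
gr [304. 195.] [303.83505155 194.74226804] (np.int64(299), np.int64(309), np.int64(190), np.int64(200)) 97 [592.27633605  16.64542882  67.        ] [592.88408285  17.01302521  67.        ]
gr [310.  214.5] [309.97260274 214.54794521] (np.int64(305), np.int64(315), np.int64(211), np.int64(218)) 73 [592.7766394   20.92418429  67.        ] [592.74620328  21.10322381  67.        ]
[549.13450539 304.77040781  92.        ]
[548.39115712 310.48443923  92.        ]
[[-0.911  0.412 -0.001]
 [ 0.412  0.911 -0.001]
 [-0.    -0.001 -1.   ]]
```

View pics/z.png

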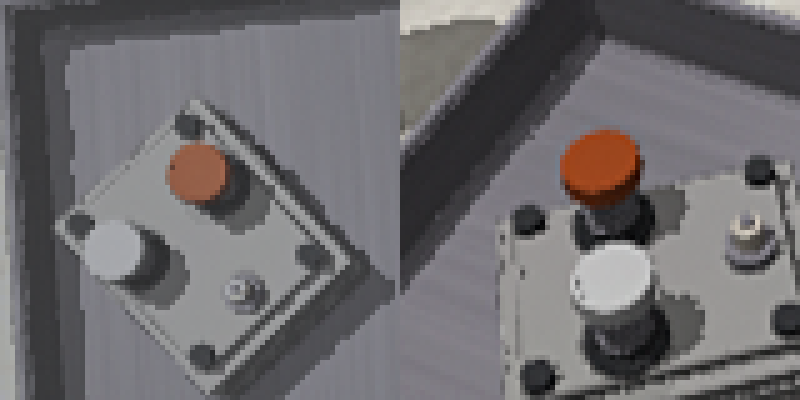

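The zoom confirms which cap is which: the copper cap centre is about (584, 273.5) and the steel one about (549, 307). I'm moving above the copper cap with the fingers shut.

>>> arm_command(moves="-5 -2.8 0 0 0;-10 -5.6 0 0 0;-15 -8.4 0 0 0;-20 -11.2 0 0 0;-24 -13.5 0 0 0;-28 -15.7 1 0 0;-32 -17.9 3 0 0;-36 -20.2 5 0 0;-39 -21.9 6.5 0 0;-41.9 -23.5 8 0 0;-41.9 -23.5 9 0 0;-41.9 -23.5 9.5 0 0")

```text
clock: 1.4
tool_pos: [583.9, 271.7, 134.9]
eef_rot: [0.213, 0.977, -0.001, -0.001]
wrist_force: [-0.6, 0.2, 0.5]
width: 0.001
gripper_force: 0.0
```

```bash
python3 - <<'E'
from h import *
t=arm.camera("top"); s=arm.camera("side"); st=arm.read_state()
p=st["tool_pos"]; print(st["clock"],p,st["wrist_force"],st["width"],st["eef_rot"])
print(R.from_quat(st["eef_rot"]).inv().apply(np.array([584,273.5,92])-p))
for c in(t,s): print(proj(c,p), proj(c,[584,273.5,92]))
im=[cv2.resize(c["pixels"][y-50:y+50,x-50:x+50,::-1],(400,400),interpolation=0) for c,x,y in((t,190,205),(s,242,275))]
cv2.imwrite("pics/z1.png",np.hstack(im))
E
```

```text
1.5 [582.33005869 275.10145386 135.49258121] [-0.58202045  0.39221623  0.70176524] 0.0001959351964584906 [ 2.09925855e-01  9.77716681e-01 -6.91503383e-05 -1.10572508e-03]
[-2.27291879 -0.7487293  43.48828835]
[181.79914128 196.5912427 ] [188.4975996  199.18590949]
[238.19398572 270.06697123] [241.92077764 286.21108892]
```

View pics/z1.png

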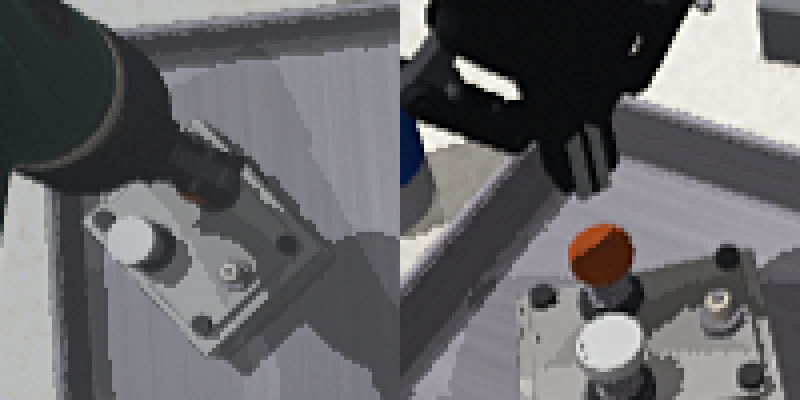

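The shut fingers stand over the copper cap, with the tip at about (239,274) in the side image and the cap at (242,287). I'm descending partway.

>>> arm_command(moves="0 0 1 0 0;0 0 2 0 0;0 0 3 0 0;0 0 3.4 0 0;0 0 3.4 0 0;0 0 3.4 0 0;0 0 3.4 0 0")

```text
clock: 2.2
tool_pos: [584.1, 273.9, 102.7]
eef_rot: [0.211, 0.978, 0.0, 0.0]
wrist_force: [0.4, 0.1, 0.6]
width: 0.001
gripper_force: 0.0
```

```bash
python3 - <<'E'
from h import *
s=arm.camera("side"); st=arm.read_state()
p=st["tool_pos"]; print(st["clock"],p,st["wrist_force"],proj(s,p))
print(R.from_quat(st["eef_rot"]).inv().apply(np.array([584,273.5,92])-p))
cv2.imwrite("pics/z2.png",cv2.resize(s["pixels"][240:320,200:290,::-1],(675,600),interpolation=0))
E
```

```text
2.25 [584.10918506 273.89838742 102.76761687] [-1.42217893 -0.15392813  0.35713654] [240.78830541 282.23919715]
[-0.05791695 -0.41583679 10.76735494]
```

View pics/z2.png

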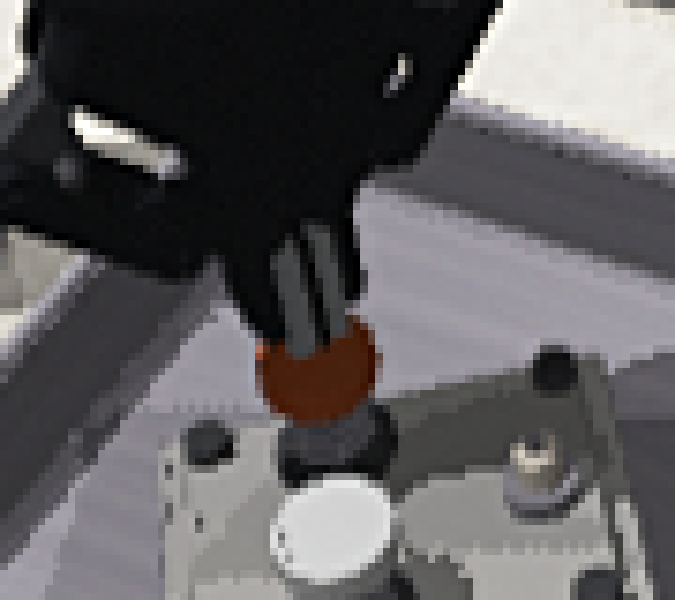

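The fingertips are centred just above the copper cap (tip at about (242,286)) and clear of the steel cap. I'm lowering slowly to contact.

>>> arm_command(moves="0 0 0.3 0 0;0 0 0.6 0 0;0 0 0.8 0 0;0 0 0.9 0 0;0 0 1.0 0 0;0 0 1.1 0 0;0 0 1.2 0 0;0 0 1.3 0 0;0 0 1.4 0 0;0 0 1.4 0 0;0 0 1.4 0 0")

```text
clock: 3.35
tool_pos: [583.7, 273.8, 88.5]
eef_rot: [0.211, 0.978, -0.0, -0.0]
wrist_force: [-1.9, -1.2, 4.6]
width: 0.003
gripper_force: 2.3
```

The force matches the spring at about 3.5 mm depth. I'm pressing on to about 9.3 mm.

>>> arm_command(moves="0 0 0.1 0 0;0 0 0.2 0 0;0 0 0.3 0 0;0 0 0.4 0 0;0 0 0.5 0 0;0 0 0.55 0 0;0 0 0.6 0 0;0 0 0.6 0 0;0 0 0.6 0 0")

```text
clock: 4.25
tool_pos: [583.7, 273.7, 82.7]
eef_rot: [0.211, 0.978, -0.0, -0.0]
wrist_force: [-2.3, -1.2, 7.8]
width: -0.002
gripper_force: 3.7
```

It is fully pressed at about 9.5 mm and 7.8 N. I'm releasing gently and rising clear.

>>> arm_command(moves="0 0 -0.15 0 0;0 0 -0.3 0 0;0 0 -0.45 0 0;0 0 -0.6 0 0;0 0 -0.75 0 0;0 0 -0.9 0 0;0 0 -1.1 0 0;0 0 -1.5 0 0;0 0 -2.5 0 0;0 0 -4 0 0;0 0 -5.5 0 0;0 0 -5.5 0 0")

```text
clock: 5.45
tool_pos: [585.9, 274.8, 140.7]
eef_rot: [0.211, 0.978, 0.002, 0.002]
wrist_force: [0.7, 0.9, -0.6]
width: 0.0
gripper_force: 0.0
```

```bash
python3 - <<'E'
from h import *
s=arm.camera("side"); st=arm.read_state(); p=st["tool_pos"]
print(st["clock"],p,st["wrist_force"]); m=blob(s,"cu",(242,289)); print(m, atz(s,m[0],92))
print(R.from_quat(st["eef_rot"]).inv().apply(np.array([592.5,19,67])-p))
E
```

```text
5.5 [585.02624704 274.36731613 139.43101149] [-1.11717509  0.06156151 -0.74778585]
(array([239.5, 285.5]), array([238.34782609, 284.5       ]), (np.int64(234), np.int64(245), np.int64(281), np.int64(290)), 46) [588.77399042 274.20928556  92.        ]
[-111.88978842 -229.81733494   71.96695329]
```

>>> arm_command(moves="-1.5 -3 0 0 0;-3 -6.2 0 0 0;-5 -10.2 0 0 0;-7 -14.2 0 0 0;-9 -18.2 0.5 0 0;-10.5 -21.2 1.5 0 0;-11.3 -22.9 3 0 0;-11.3 -22.9 4.5 0 0;-11.3 -22.9 5.4 0 0;-11.3 -22.9 5.6 0 0;-11.3 -22.9 5.6 0 0;-11.3 -22.9 5.6 0 0")

```text
clock: 6.7
tool_pos: [592.7, 20.3, 81.6]
eef_rot: [0.21, 0.978, 0.0, 0.0]
wrist_force: [0.2, -0.2, 0.6]
width: -0.004
gripper_force: 0.0
```

```bash
python3 - <<'E'
from h import *
t=arm.camera("top");s=arm.camera("side"); st=arm.read_state(); p=st["tool_pos"]
print(st["clock"],p,st["wrist_force"],proj(t,p),proj(s,p)); m=blob(s,"cu",(242,289)); print(m, atz(s,m[0],92)); m=blob(t,"cu",(190,200)); print(m, atz(t,m[0],92))
print(R.from_quat(st["eef_rot"]).inv().apply(np.array([592.5,19,67])-p))
cv2.imwrite("pics/z3.png",np.hstack([cv2.resize(c["pixels"][y-40:y+40,x-40:x+40,::-1],(400,400),interpolation=0) for c,x,y in((t,310,190),(s,311,210))]))
E
```

```text
6.8 [592.79853384  19.57112046  81.90511002] [ 0.09462533 -0.48690191  1.0546323 ] [302.48766215 193.64357283] [310.03660362 209.036057  ]
(array([241.5, 287. ]), array([241.26451613, 286.81290323]), (np.int64(234), np.int64(249), np.int64(281), np.int64(293)), 155) [583.55505744 275.22918306  92.        ]
(array([189.5, 199. ]), array([189.1682243 , 199.10280374]), (np.int64(184), np.int64(195), np.int64(194), np.int64(204)), 107) [584.37144189 271.27609126  92.        ]
[ 0.05176316 -0.65584366 14.90452265]
```

View pics/z3.png

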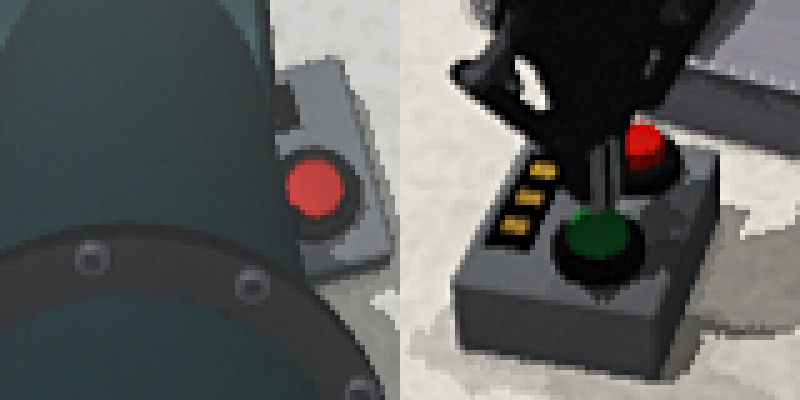

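The copper cap is back at its original pixel, and the fingertips are centred over the green button, clear of the red one. I'm pressing gently.

>>> arm_command(moves="0 0 0.4 0 0;0 0 0.8 0 0;0 0 1.1 0 0;0 0 1.3 0 0;0 0 1.4 0 0;0 0 1.5 0 0;0 0 1.6 0 0;0 0 1.7 0 0;0 0 1.8 0 0;0 0 1.8 0 0;0 0 1.8 0 0")

```text
clock: 7.9
tool_pos: [592.1, 18.5, 63.4]
eef_rot: [0.211, 0.978, -0.0, -0.0]
wrist_force: [-2.0, 0.0, 2.9]
width: -0.002
gripper_force: 1.7
```

>>> arm_command(moves="0 0 0.05 0 0;0 0 0.1 0 0;0 0 0.15 0 0;0 0 0.2 0 0;0 0 0.2 0 0;0 0 0.2 0 0")

```text
clock: 8.5
tool_pos: [592.1, 18.5, 61.3]
eef_rot: [0.211, 0.978, -0.0, -0.0]
wrist_force: [-1.9, 0.2, 4.8]
width: 0.002
gripper_force: 2.3
```

>>> arm_command(moves="0 0 0.03 0 0;0 0 0.06 0 0;0 0 0.06 0 0;0 0 0.06 0 0")

```text
clock: 8.9
tool_pos: [592.1, 18.5, 61.1]
eef_rot: [0.211, 0.978, -0.0, -0.0]
wrist_force: [-3.3, -0.7, 7.7]
width: 0.002
gripper_force: 3.9
```

The force rose to 7.7 N with no further travel, so the button is on its stop. I'm releasing it and withdrawing.

>>> arm_command(moves="0 0 -0.1 0 0;0 0 -0.2 0 0;0 0 -0.35 0 0;0 0 -0.5 0 0;0 0 -0.7 0 0;0 0 -1 0 0;0 0 -2 0 0;0 0 -4 0 0;0 0 -7 0 0;0 0 -10 0 0;0 0 -10 0 0;0 0 -10 0 0")

```text
clock: 10.1
tool_pos: [593.2, 18.7, 162.0]
eef_rot: [0.211, 0.978, 0.001, 0.001]
wrist_force: [0.2, 0.1, 0.0]
width: 0.002
gripper_force: 0.0
```

```bash
python3 - <<'E'
from h import *
s=arm.camera("side"); st=arm.read_state()
print(st["clock"],st["tool_pos"],st["wrist_force"]); print(blob(s,"gr",(311,217)),blob(s,"cu",(242,289)))
cv2.imwrite("pics/z4.png",s["pixels"][:,:,::-1])
E
```

```text
10.15 [592.23590708  18.66739908 160.92089654] [-0.47553275 -0.29271998 -0.61644621]
(array([309.5, 215. ]), array([309.15942029, 214.92753623]), (np.int64(305), np.int64(314), np.int64(211), np.int64(219)), 69) (array([241.5, 287. ]), array([241.24836601, 286.85620915]), (np.int64(234), np.int64(249), np.int64(281), np.int64(293)), 153)
```

View pics/z4.png

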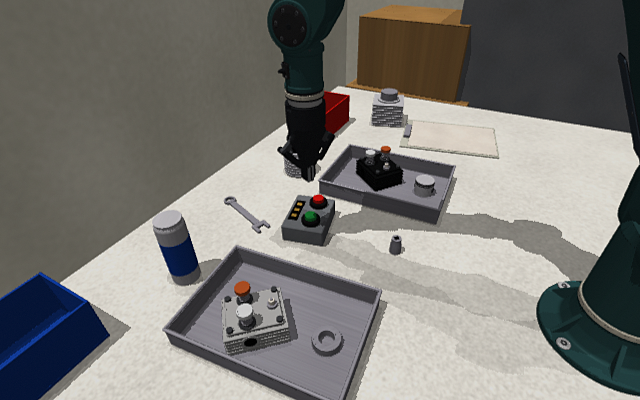

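Everything is in place: the green button at (310,215) and the copper cap at (242,287) are both back up, and the arm is clear.

```bash
python3 -c "
from station import arm
print(arm.sign_off())"
```

```text
the job is handed in; nothing more can be done
None
```

Job handed in: the aluminium head's copper exhaust cap was pressed about 9.5 mm and sprang back fully, then the green button was pressed to its stop and released, and nothing else was touched.

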